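# Dock the flashlight and the voltage tester

### The arm

A 6-joint arm with a two-finger parallel gripper is mounted at the origin on the work surface. World frame = base frame: x ahead of the robot, y to its left, z up, the work surface at z = 0. Lengths are in m, angles in rad, forces in N, time in s.
With the tool pointing down it reaches from about 0.35 to 0.8 m from the base axis. Payload 7.3 kg.
Tool frame: the origin (TCP) lies between the finger pads; the fingertips stand 22 mm ahead of it and the grasp point (between the pads) lies 3 mm ahead of it; z points along the fingers, y is the line along which they close (so a half turn about z gives the same grasp; the last joint's range is limited). The gripper opens to 85 mm and grips with 20 to 120 N. Pads are 22 mm wide; open, the fingers measure 114 mm over their backs; the gripper's body (76 mm by 85 mm) begins 54 mm behind the grasp point. The pads swing forward as they close: fully open they stand 13 mm farther back than shut.
Start: joints at [1.028, 0.342, 1.524, -0, 1.275, -0.146], TCP at [0.203, 0.484, 0.253] pointing down, gripper open.
Joint ranges: [-2.53, 2.53], [-0.77, 2.02], [0.04, 2.7], [-1, 4.14], [0.28, 2.66], [-3.11, 3.11]. Speed limits (rad/s): [2.57, 2.57, 3.14, 3.14, 3.14, 3.14].

### API

Orientations are given as [roll, pitch, yaw] about the fixed x, y, z axes, in that order (R = Rz(yaw) Ry(pitch) Rx(roll)).
In Python, from plant import robot, read_camera, calibration gives the robot as it stands. The module is installed in compiled form; this text tells all that it offers.
- The arm moves only by the tool carry_out, never from a script. Its argument "targets" is a list of rows, each a list of 7 numbers: the closure, from -1 (fully open) to 1 (shut), then the shift along the tool's x, y, z each as a share of 0.15 m, from -1 to 1, then the turn, a rotation vector about the tool's x, y, z each as a share of pi/4 rad, from -1 to 1. In form: [[grip, dx, dy, dz, wx, wy, wz], ...]. A call has 1 to 5 rows; each row is the pose to reach, as a shift and turn from the pose commanded when the call began, along the tool's axes at that moment; what a row does not reach only later rows make up. A row lasts 1/12 s, in which the tool goes at most 41.7 mm and 7.16 degrees, less where a joint would pass 70% of its speed; a pose out of reach is approached as far as the arm can. A call with a number of a shift or a turn outside -1 to 1 is refused whole. A call with a gripper value outside its range is refused whole. The fingers move at their own pace and stop on an object; "squeeze" is the grip in N (left out, the last holds). Time passes only in rows, so rows that repeat a pose let the fingers close. It gives the time, the measured TCP pose, the force, the opening and the grip force at its end, in the units of the state.
- robot.read_state(): the state, without advancing time (a new reading comes with each control period).
- read_camera(name): name is "scene" or "top" or "wrist"; returns the picture (480x640x3 uint8, red, green, blue); there is no depth.
- calibration(name): a dict with "camera_matrix" (3x3 intrinsics, pixels), "T" (4x4, takes a point from camera to world coordinates); the wrist camera has in their place "T_tool_cam" (4x4, takes a point from camera to tool coordinates, whose origin is the TCP and whose axes are the flange's). Camera axes: x right, y up, looking along -z (the intrinsics and any distortion apply to the point x, -y, -z); pixel columns grow to the right and rows downward; lengths in m; the calibration is good to about 2 mm. A picture is of the moment at which its call begins: read the wrist's pose just before it. calibration takes no time and is no camera call.
- robot.finish_job(): hands the job in; it is judged then, once.
The state is a dict: "clock": time; "q": joint angles; "dq": joint speeds; "tau": joint torques, N m; "tool_pos": TCP position; "tool_rot": TCP orientation; "wrist_force": force on the tool from outside, world axes, zero at the start; "torque": the same for the moment, N m; "width": finger opening in m; "grasp_force": force on a finger pad.
Only numpy, scipy, OpenCV 4.12 (cv2) and the standard library are available. Lean on these libraries where they do the work, as an engineer would, in place of code of your own. Each camera call takes 0.05 s, during which the arm holds its last target. There are 200 camera calls.

### The job

Put the two panel tools back in their black dock: press the orange flashlight straight down past the red sprung jaw until it is fully home in the clip, with the jaw closed over its barrel (press it in, do not drop it), and stand the yellow voltage tester, tip up, all the way down in the blue tube. Either may go first; leave the nail jar, organizer, level and pliers where they are.

Things in the scene. Friction and masses are not known exactly. Their poses are not given: they have to be found in the camera images.
- dock: Black dock fixed to the bench, base plate 250 x 100 x 14 mm (x, y, z), origin at the centre of its underside, x along its length, z up. Clip toward its -x end, blue tube toward its +x end. Between the two clip stations 70 mm along x is free for fingers: only the base plate and a 10 mm hinge bar at y = +14 mm, top 25 mm above the bench.
- clip_seat (a point): Middle of the flashlight's axis when fully home: dock x = -35, y = 0, 52 mm above the bench; axes as the dock, flashlight along x (either way round). Clip stations 14 mm wide centred at x = +42 and -42 mm from here; each: saddle top 40 mm above the bench, fixed prong with inner face at y = -13.5 mm, red jaw at +y, flared mouth 90 mm above the bench, about 45 mm wide.
- clip_jaw (a joint): Angle (rad) of the red sprung jaw (both stations move as one): 0 closed, grows as it is pushed outward (+y of the dock), springs back by itself. Its nose hangs about 6 mm over the barrel's side, 62 to 70 mm above the bench; the barrel passes it at 0.1 to 0.15 with 5 to 15 N of downward push.
- tube_mouth (a point): Centre of the mouth of the blue tube, at dock x = +88 mm, y = 0, 80 mm above the bench. Tube inside diameter 32 mm, outside 40 mm; its floor is 18 mm above the bench (62 mm deep).
- flashlight: Flashlight, 160 mm long along its x, 150 g. Orange round barrel 24 mm in diameter over the middle 120 mm; hexagonal ends 20 mm long, 28 mm across flats (black tail at -x, aluminium head at +x), on which it lies without rolling. Origin at its middle on its axis, 14 mm above the bench as it lies.
- tester: Voltage tester like a fat pen, 140 mm tall, standing upright on the bench on its flat black cap, 70 g. Diameter 26 mm from the foot to 112 mm up (black cap then yellow body), then a red tapering tip. Origin at the centre of its flat foot, z along it toward the tip.
- organizer: Bystander: round organizer with green clip-on lid, diameter 144 mm, 52 mm high, origin at the centre of its underside.
- nail_jar: Bystander: glass jar of finishing nails with steel lid, diameter 70 mm, 92 mm high, origin at the centre of its underside.
- level: Bystander: aluminium torpedo level standing on edge, 200 x 22 x 40 mm (x, y, z), origin at the centre of its underside.
- pliers: Bystander: steel locking pliers lying flat, about 200 x 60 x 16 mm (x, y, z), origin on the bench near their middle.
Things that resemble listed ones, but are neither listed nor needed, are in the scene too. Leave any turquoise look-alike of the flashlight alone. Leave any purple look-alike of the tester alone.

How it is judged:
On the way:
1. the flashlight, touched by the robot, pushes the red jaw open (more than 0.05 rad) within 30 mm of its seat (value of joint clip_jaw above 0.05 rad and distance between flashlight and clip_seat below 0.03 m and contact force between any of the fingers, the arm and flashlight above 0.5 N), for 0.02 s.
At the end, for the whole second after the job is handed in: Flashlight middle within 5 mm of the clip seat across and in height, 11 mm along, axis within 0.07 rad of the clip's; jaw below 0.04 rad; tester in the tube, tip up within 0.2 rad, foot within 8 mm of the tube axis and 54 mm or more below the mouth; both at rest (x of flashlight in the frame of clip_seat between -0.011 and 0.011 m and y of flashlight in the frame of clip_seat between -0.005 and 0.005 m and z of flashlight in the frame of clip_seat between -0.005 and 0.005 m and angle between the x axis of flashlight and the x axis of dock, either way round below 0.07 rad and value of joint clip_jaw below 0.04 rad and horizontal distance between tester and tube_mouth below 0.008 m and z of tester in the frame of tube_mouth below -0.054 m and angle between tester's own z axis and vertical below 0.2 rad and linear speed of each of flashlight, tester below 0.02 m/s); the robot touches nothing.
It fails at once if the organizer is moved by more than 25 mm (distance of organizer from where it was at the start of the episode above 0.025 m).
It fails at once if the nail jar is moved by more than 25 mm (distance of nail_jar from where it was at the start of the episode above 0.025 m).
It fails at once if the level is moved by more than 25 mm (distance of level from where it was at the start of the episode above 0.025 m).
It fails at once if the pliers is moved by more than 25 mm (distance of pliers from where it was at the start of the episode above 0.025 m).
It fails at once if the nail jar is tipped by more than 0.35 rad (angle between nail_jar's own z axis and vertical above 0.35 rad).
It also fails if it takes over 64 s, if anything falls off the work surface, if the arm or the gripper's body presses on something with over 40 N, if the wrist force passes 120 N, or if a joint passes its speed limit or range.

## Working session

There is one attempt and no reset: what is moved stays moved. The work goes in short steps, Python scripts to look and compute and a tool call to move; the robot and the scene stay as the last step left them, time stands still between calls to the robot, and variables do not carry over. Pictures are saved under pics/ and viewed, at most 10 in all, crops included, and the job is handed in when it is done.

Besides the shell and the picture viewer there is one more tool, called after ">>>" in YAML: its name, and indented under it one key for each argument. carry_out: Moves the arm, as the interface text tells. Its arguments: {"type":"object","properties":{"targets":{"type":"array","items":{"type":"array","items":{"type":"number","minimum":-1,"maximum":1}}},"squeeze":{"type":"number"}},"required":["targets"]}

```bash
mkdir -p pics
python3 - <<'E'
from plant import robot, read_camera, calibration
import cv2, numpy as np
for n in ["scene","top"]:
    im=read_camera(n); cv2.imwrite(f"pics/{n}0.png",im[:,:,::-1])
    c=calibration(n); print(n,np.round(c["camera_matrix"],1).tolist(),np.round(c["T"],3).tolist(),[k for k in c])
c=calibration("wrist");print({k:np.round(v,3).tolist() for k,v in c.items()})
s=robot.read_state();print(s)
E
```

```text
scene [[516.9, 0.0, 326.9], [0.0, 516.9, 228.5], [0.0, 0.0, 1.0]] [[0.834, -0.371, 0.408, 1.088], [0.551, 0.549, -0.629, -0.702], [0.009, 0.749, 0.662, 0.81], [0.0, 0.0, 0.0, 1.0]] ['camera_matrix', 'T']
top [[502.3, 0.0, 312.1], [0.0, 502.3, 251.7], [0.0, 0.0, 1.0]] [[-0.023, 0.98, -0.197, 0.409], [-1.0, -0.024, 0.001, 0.011], [-0.003, 0.197, 0.98, 1.127], [0.0, 0.0, 0.0, 1.0]] ['camera_matrix', 'T']
{'camera_matrix': [[337.131, 0.0, 320.42], [0.0, 337.131, 241.875], [0.0, 0.0, 1.0]], 'T_tool_cam': [[0.001, 0.958, 0.286, 0.072], [1.0, -0.001, 0.001, -0.001], [0.002, 0.286, -0.958, -0.121], [0.0, 0.0, 0.0, 1.0]]}
{'clock': 0.1, 'q': array([ 1.02798896e+00,  3.42660633e-01,  1.52488602e+00, -1.45012302e-05,
        1.27538791e+00, -1.46023751e-01]), 'dq': array([ 0.00059567, -0.00392519, -0.00266318, -0.00125579,  0.00111558,
        0.00131876]), 'tau': array([ 1.58849572e-03, -4.34447622e+01, -2.46492434e+01, -1.54483223e-04,
        4.65279620e-03, -4.95061715e-05]), 'tool_pos': array([0.20272205, 0.48394747, 0.25270387]), 'tool_rot': array([-3.14026300e+00, -1.81536048e-04,  2.74481315e+00]), 'wrist_force': array([ 0.13419485, -0.30143745,  0.02422834]), 'torque': array([-0.01155652, -0.00681584, -0.0098728 ]), 'grasp_force': 0.0, 'width': 0.0855958462901297}
```

View pics/scene0.png

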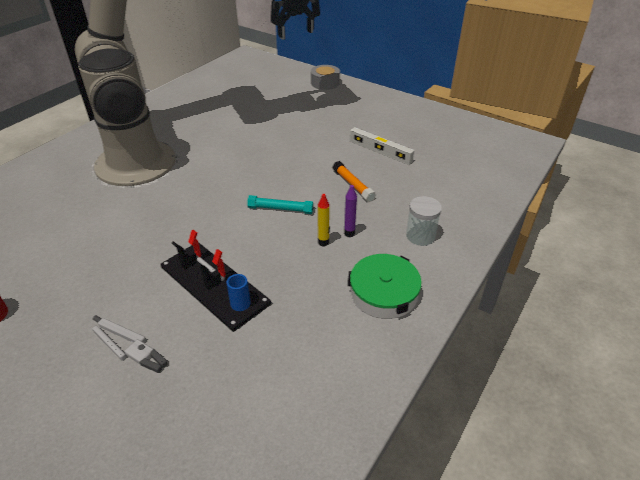

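View pics/top0.png

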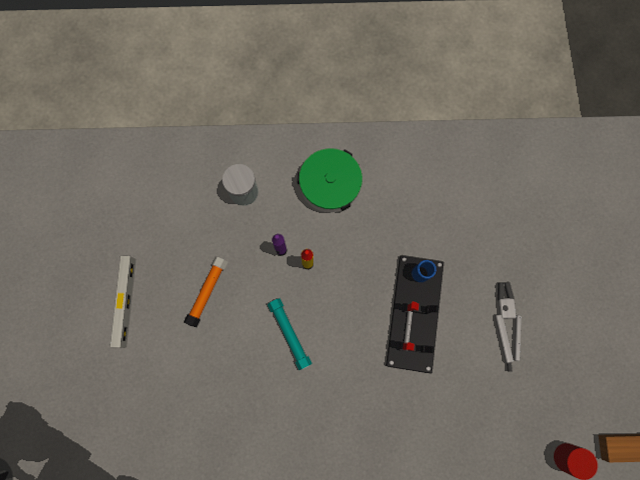

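The scene view shows the yellow tester at (323,220) and the orange flashlight at (353,181). In the top view they are at (307,260) and (205,292). Things that could be mistaken for them in the top view:
- The purple tester at (279,244) and the turquoise flashlight at (289,334) are look-alikes to avoid.
- The red can at (575,460) is not a tool.

I choose orange (205,292) and yellow with the red tip (307,260). The dock is at (415,315), with the blue tube at (427,270).

```bash
cat > h.py <<'E'
import cv2, numpy as np
from plant import robot, read_camera, calibration
from scipy.spatial.transform import Rotation as R
def cam(name,state=None):
    c=calibration(name)
    if name!="wrist": return c["camera_matrix"],c["T"]
    T=np.eye(4);T[:3,:3]=R.from_euler("xyz",state["tool_rot"]).as_matrix();T[:3,3]=state["tool_pos"]
    return c["camera_matrix"],T@c["T_tool_cam"]
def ray(K,T,uv):
    p=np.linalg.inv(K)@[uv[0],uv[1],1]
    d=T[:3,:3]@[p[0],-p[1],-1.]; return T[:3,3],d/np.linalg.norm(d)
def plane(K,T,uv,z):
    o,d=ray(K,T,uv); return o+d*(z-o[2])/d[2]
def proj(K,T,P):
    p=np.linalg.inv(T)@[*P,1]; q=K@[p[0],-p[1],-p[2]]; return q[:2]/q[2]
def cross(r1,r2):
    (a,d),(b,e)=r1,r2
    s=np.linalg.lstsq(np.c_[d,-e],b-a,rcond=None)[0]
    p,q=a+d*s[0],b+e*s[1]; return (p+q)/2,np.linalg.norm(p-q)
def mask(im,lo,hi): return cv2.inRange(cv2.cvtColor(im,cv2.COLOR_RGB2HSV),lo,hi)
def blobs(m,amin=15):
    n,l,s,c=cv2.connectedComponentsWithStats(m)
    return [(s[i][4],np.round(c[i],1).tolist(),s[i][:4].tolist(),np.argwhere(l==i)[:,::-1]) for i in range(1,n) if s[i][4]>=amin]
E
python3 - <<'E'
from h import *
S=cv2.imread("pics/scene0.png")[:,:,::-1].copy();T=cv2.imread("pics/top0.png")[:,:,::-1].copy()
cs,ct=cam("scene"),cam("top")
cols=dict(orange=((8,200,100),(17,255,255)),yellow=((22,150,60),(30,255,255)),red=((0,200,80),(3,255,255)),blue=((105,150,40),(118,255,255)),purple=((130,100,30),(150,255,255)),turq=((82,150,60),(95,255,255)),green=((55,150,50),(70,255,255)))
for k,(lo,hi) in cols.items():
    for n,im in (("s",S),("t",T)):
        print(k,n,[b[:3] for b in blobs(mask(im,lo,hi))])
b=max(blobs(mask(T,*cols["orange"])),key=lambda b:b[0])
r=cv2.minAreaRect(b[3].astype(np.float32));print(r)
P=[plane(*ct,p,.014) for p in cv2.boxPoints(r)];print(np.round(P,4))
# screws
m=mask(T[250:380,380:450].copy(),(0,0,130),(180,60,255))
sc=[(b[0],(np.array(b[1])+[380,250]).tolist()) for b in blobs(m,2)];print(sc)
for a,p in sc: print(np.round(plane(*ct,p,.014),4))
v=np.hstack([cv2.resize(T[230:340,170:330],None,fx=4.5,fy=4.5,interpolation=2)])
w=cv2.resize(T[240:390,370:460],(297,495),interpolation=2)
cv2.imwrite("pics/crop.png",cv2.resize(np.hstack([v,w]),(800,390))[:,:,::-1])
E
```

```text
orange s [(np.int32(273), [350.9, 178.5], [337, 166, 30, 27])]
orange t [(np.int32(541), [205.3, 291.6], [190, 266, 32, 52])]
yellow s [(np.int32(26), [381.0, 139.0], [376, 137, 11, 5]), (np.int32(344), [323.0, 223.9], [318, 208, 11, 33])]
yellow t [(np.int32(70), [307.3, 263.5], [302, 259, 11, 9]), (np.int32(89), [119.7, 300.2], [116, 293, 8, 16])]
red s [(np.int32(88), [323.1, 202.0], [318, 194, 11, 14]), (np.int32(133), [194.2, 242.4], [189, 230, 12, 27]), (np.int32(150), [218.5, 262.0], [212, 250, 13, 27])]
red t [(np.int32(77), [307.0, 254.7], [302, 250, 10, 10]), (np.int32(53), [414.3, 305.5], [411, 302, 8, 8]), (np.int32(52), [409.6, 346.1], [406, 343, 8, 7]), (np.int32(725), [581.5, 463.5], [567, 448, 30, 32])]
blue s [(np.int32(31), [309.5, 5.4], [307, 1, 5, 10]), (np.int32(12949), [381.0, 40.3], [277, 0, 191, 97]), (np.int32(711), [238.0, 292.0], [226, 274, 25, 38])]
blue t [(np.int32(340), [423.8, 270.5], [412, 260, 24, 22])]
purple s [(np.int32(425), [350.3, 209.5], [345, 185, 12, 47])]
purple t [(np.int32(192), [279.0, 243.7], [272, 234, 14, 20])]
turq s [(np.int32(660), [280.1, 204.2], [248, 195, 65, 19])]
turq t [(np.int32(813), [289.0, 333.8], [268, 299, 44, 71])]
green s [(np.int32(2979), [385.2, 280.4], [350, 254, 71, 54])]
green t [(np.int32(2947), [330.1, 178.4], [299, 149, 63, 60])]
((205.21347045898438, 291.6016540527344), (9.931466102600098, 54.55857467651367), 25.463348388671875)
[[0.4993 0.2842 0.014 ]
 [0.6085 0.2342 0.014 ]
 [0.5982 0.2139 0.014 ]
 [0.4895 0.2642 0.014 ]]
[(np.int32(6), [403.8, 258.8]), (np.int32(5), [439.4, 264.2]), (np.int32(27), [409.6, 317.7]), (np.int32(36), [407.8, 333.2]), (np.int32(9), [391.3, 362.1]), (np.int32(9), [428.0, 368.0])]
[ 0.612  -0.1969  0.014 ]
[ 0.5977 -0.2761  0.014 ]
[ 0.4799 -0.2018  0.014 ]
[ 0.4464 -0.1958  0.014 ]
[ 0.3855 -0.1563  0.014 ]
[ 0.3712 -0.2348  0.014 ]
```

View pics/crop.png

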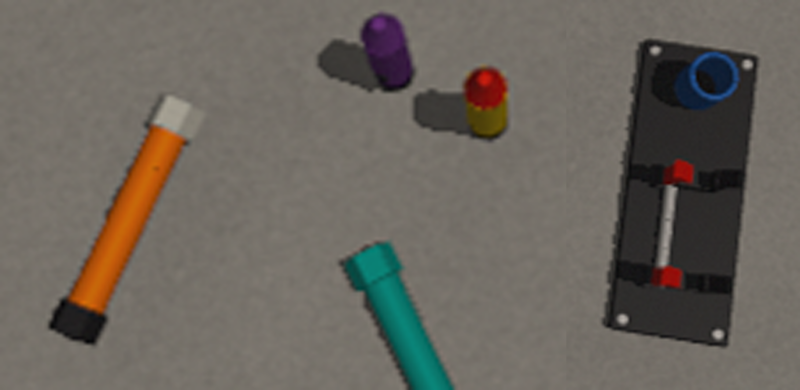

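The close crop confirms the choice: orange flashlight with its aluminium head at top right, and the yellow tester with a red tip beside the purple one. The dock screws span 230 x 80 mm as expected, giving dock centre (0.4916, -0.216) and yaw -0.179. I start moving toward the flashlight at (0.549, 0.249), axis angle -0.431.

>>> carry_out:
  targets:
    - [-1, -0.3, -0.06, 0, 0, 0, 0.02]
    - [-1, -0.6, -0.12, 0, 0, 0, 0.04]
    - [-1, -0.9, -0.18, 0, 0, 0, 0.04]
    - [-1, -0.9, -0.18, 0, 0, 0, 0.04]
  squeeze: 60

```text
clock: 0.43
tool_pos: [0.3204, 0.4045, 0.2529]
tool_rot: [-3.141, 0.002, 2.711]
wrist_force: [0.1, -0.3, 0.4]
width: 0.0855
grasp_force: 0.0
```

>>> carry_out:
  targets:
    - [-1, -0.3, -0.06, 0, 0, 0, 0]
    - [-1, -0.6, -0.12, 0, 0, 0, 0]
    - [-1, -0.9, -0.18, 0, 0, 0, 0]
    - [-1, -0.9, -0.18, 0, 0, 0, 0]

```text
clock: 0.77
tool_pos: [0.4322, 0.3235, 0.2529]
tool_rot: [-3.141, 0.001, 2.71]
wrist_force: [0.2, 0.0, -0.4]
width: 0.0853
grasp_force: 0.0
```

```bash
cat >> h.py <<'E'
def goto(P,yaw,st=None):
    "shares of shift/turn from the present pose to a down-pointing tool pose"
    st=st or robot.read_state(); M=R.from_euler("xyz",st["tool_rot"]); G=R.from_euler("xyz",[np.pi,0,yaw])
    sh=M.inv().apply(np.array(P)-st["tool_pos"])/.15; tw=(M.inv()*G).as_rotvec()/(np.pi/4)
    print("pos",np.round(st["tool_pos"],4),"rot",np.round(st["tool_rot"],3),"F",np.round(st["wrist_force"],1),"w",round(st["width"],4),"t",round(st["clock"],2))
    print("shift",np.round(sh,3),"turn",np.round(tw,3))
E
python3 - <<'E'
from h import *
S=cv2.imread("pics/scene0.png")[:,:,::-1].copy();T=cv2.imread("pics/top0.png")[:,:,::-1].copy()
cs,ct=cam("scene"),cam("top")
# tester: vertical line through (x,y): scene red/yellow border, tip apex; compare with top red centroid
print("apex", cross(ray(*cs,(323.2,194)),ray(*ct,(307,252.5))))
print("redmid", cross(ray(*cs,(323.1,202)),ray(*ct,(307,254.7))))
p=plane(*ct,(307,254.7),.126);print(p)
for z in (0,.07,.14): print(z,proj(*cs,[p[0],p[1],z]),proj(*ct,[p[0],p[1],z]))
yx=blobs(mask(T,(105,150,40),(118,255,255)))[0][3]
e=cv2.minAreaRect(yx.astype(np.float32));print(e, "tube expected px",proj(*ct,[.5782,-.2317,.08]))
a=-.179;c=np.array([.4916,-.216])
for x,y in((88,0),(-35,0)): print(c+[(x*np.cos(a)-y*np.sin(a))/1e3,(x*np.sin(a)+y*np.cos(a))/1e3])
s=robot.read_state();im=read_camera("wrist");cv2.imwrite("pics/w1.png",im[:,:,::-1])
b=max(blobs(mask(im,(8,200,60),(17,255,255))),key=lambda b:b[0]);r=cv2.minAreaRect(b[3].astype(np.float32));cw=cam("wrist",s)
B=np.array([plane(*cw,q,.014) for q in cv2.boxPoints(r)]);print(r,B[:,:2],B.mean(0))
goto([.549,.249,.2],2.711,s)
E
```

```text
apex (array([0.60720709, 0.02040455, 0.14043467]), np.float64(0.002056461452892567))
redmid (array([0.60695193, 0.02066702, 0.11855147]), np.float64(0.0019588518428036803))
[0.60473331 0.01996836 0.126     ]
0 [321.47855046 242.32179647] [307.72825143 265.29444072]
0.07 [321.55453308 219.12243049] [307.34432771 259.70920327]
0.14 [321.63695059 193.95833179] [306.90804861 253.36231157]
((423.59735107421875, 271.0398254394531), (18.532201766967773, 24.92910385131836), 48.8140754699707) tube expected px [426.74333934 268.40153729]
[ 0.57819396 -0.23166802]
[ 0.45715922 -0.2097684 ]
((304.0, 326.5), (91.0, 20.0), 90.0) [[0.49452243 0.25988274]
 [0.50414317 0.28086533]
 [0.61649712 0.22846128]
 [0.60601476 0.20554898]] [0.55529437 0.24368958 0.014     ]
pos [0.4322 0.3235 0.2529] rot [-3.141e+00  1.000e-03  2.710e+00] F [ 0.2  0.  -0.4] w 0.0853 t 0.77
shift [-0.915 -0.125  0.354] turn [-0.001  0.002 -0.002]
```

Everything checks: the tester apex comes out at z = 0.1404 m, as given, at about (0.606, 0.020), and the tube matches its predicted pixel. Next I move over the flashlight.

>>> carry_out:
  targets:
    - [-1, -0.3, -0.04, 0.1, 0, 0, 0]
    - [-1, -0.6, -0.08, 0.25, 0, 0, 0]
    - [-1, -0.92, -0.12, 0.35, 0, 0, 0]
    - [-1, -0.92, -0.12, 0.35, 0, 0, 0]
    - [-1, -0.92, -0.12, 0.35, 0, 0, 0]

```text
clock: 1.23
tool_pos: [0.5484, 0.2506, 0.1978]
tool_rot: [-3.139, -0.002, 2.71]
wrist_force: [-0.6, 0.5, -0.2]
width: 0.0854
grasp_force: 0.0
```

Run:
```python
from h import *
read_camera("wrist");s=robot.read_state();im=read_camera("wrist");cv2.imwrite("pics/w2.png",im[:,:,::-1]);cw=cam("wrist",s)
for b in blobs(mask(im,(5,180,60),(17,255,255)),100):
    r=cv2.minAreaRect(b[3].astype(np.float32))
    B=np.array([plane(*cw,q,.014) for q in cv2.boxPoints(r)]);print(b[0],r,B[:,:2],B.mean(0))
T=read_camera("top")
goto([.549,.249,.026],2.711,s)
```

```text
3269 ((318.0, 226.5), (129.0, 26.0), 90.0) [[0.49095873 0.2612135 ]
 [0.50054026 0.28211841]
 [0.61397859 0.23131227]
 [0.60330128 0.20792283]] [0.55219471 0.24564175 0.014     ]
pos [0.5468 0.2521 0.1989] rot [-3.140e+00 -3.000e-03  2.711e+00] F [-0.7  0.3  0. ] w 0.0851 t 1.28
shift [-0.025 -0.011  1.153] turn [-0.002 -0.003 -0.   ]
```

View pics/w2.png

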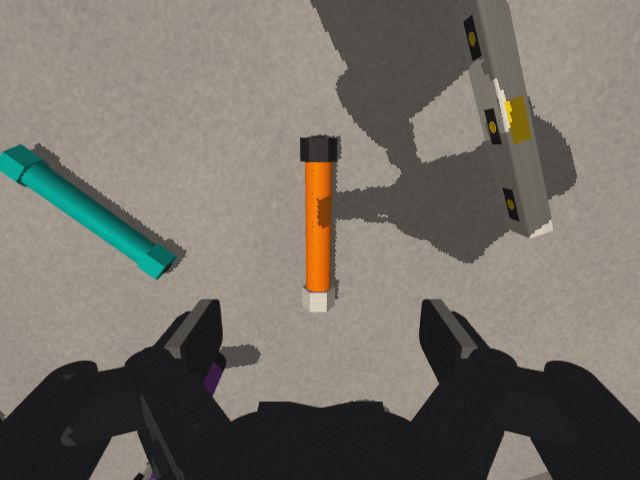

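The wrist picture shows the orange barrel at rows 162 to 291, column 318, centred and square to the fingers. The turquoise look-alike is well to the left. Descending.

>>> carry_out:
  targets:
    - [-1, -0.02, -0.01, 0.25, 0, 0, 0]
    - [-1, -0.02, -0.01, 0.5, 0, 0, 0]
    - [-1, -0.02, -0.01, 0.75, 0, 0, 0]
    - [-1, -0.02, -0.01, 0.9, 0, 0, 0]
    - [-1, -0.02, -0.01, 0.9, 0, 0, 0]

```text
clock: 1.8
tool_pos: [0.5444, 0.2509, 0.0616]
tool_rot: [-3.136, -0.007, 2.715]
wrist_force: [-1.3, -0.3, -0.2]
width: 0.0857
grasp_force: 0.0
```

>>> carry_out:
  targets:
    - [-1, 0, 0, 0.1, 0, 0, 0]
    - [-1, 0, 0, 0.2, 0, 0, 0]
    - [-1, 0, 0, 0.23, 0, 0, 0]
    - [-0.5, 0, 0, 0.23, 0, 0, 0]
    - [-0.3, 0, 0, 0.23, 0, 0, 0]

```text
clock: 2.22
tool_pos: [0.5491, 0.2511, 0.0331]
tool_rot: [3.14, 0.001, 2.714]
wrist_force: [0.1, -0.9, 0.4]
width: 0.064
grasp_force: 0.0
```

>>> carry_out:
  targets:
    - [-0.3, -0.02, -0.02, 0.03, 0, 0, 0]
    - [0.1, -0.02, -0.02, 0.03, 0, 0, 0]
    - [0.5, -0.02, -0.02, 0.03, 0, 0, 0]
    - [1, -0.02, -0.02, 0.03, 0, 0, 0]
    - [1, -0.02, -0.02, 0.03, 0, 0, 0]

```text
clock: 2.63
tool_pos: [0.5506, 0.2463, 0.0276]
tool_rot: [3.141, 0.001, 2.713]
wrist_force: [-0.5, -0.8, 3.4]
width: 0.0219
grasp_force: 58.8
```

>>> carry_out:
  targets:
    - [1, 0, 0, 0, 0, 0, 0]
    - [1, 0, 0, 0, 0, 0, 0]
    - [1, 0, 0, 0, 0, 0, 0]
  squeeze: 80

```text
clock: 2.88
tool_pos: [0.5507, 0.2463, 0.0277]
tool_rot: [3.141, 0.001, 2.713]
wrist_force: [-0.7, -0.9, 5.8]
width: 0.0213
grasp_force: 78.1
```

>>> carry_out:
  targets:
    - [1, 0, 0, -0.1, 0, 0, 0]
    - [1, 0, 0, -0.25, 0, 0, 0]
    - [1, 0, 0, -0.4, 0, 0, 0]
    - [1, 0, 0, -0.4, 0, 0, 0]
    - [1, 0, 0, -0.4, 0, 0, 0]

```text
clock: 3.3
tool_pos: [0.5507, 0.2465, 0.0876]
tool_rot: [3.14, 0.002, 2.713]
wrist_force: [-0.8, 0.2, -2.3]
width: 0.0212
grasp_force: 78.8
```

Run:
```python
from h import *
read_camera("wrist");s=robot.read_state();im=read_camera("wrist");cv2.imwrite("pics/w3.png",im[:,:,::-1]);cw=cam("wrist",s)
for b in blobs(mask(im,(5,180,60),(17,255,255)),100): print(b[:3])
S=read_camera("scene");T=read_camera("top")
for n,im in(("scene",S),("top",T)):
    cv2.imwrite(f"pics/{n}1.png",im[:,:,::-1])
    print(n,[b[:3] for b in blobs(mask(im,(8,200,60),(17,255,255)),15)])
goto([.4572,-.2098,.18],2.963,s)
```

```text
(np.int32(11696), [320.9, 288.4], [291, 171, 61, 237])
scene [(np.int32(22), [340.0, 154.8], [336, 151, 9, 9]), (np.int32(125), [358.6, 166.0], [353, 157, 15, 18])]
top [(np.int32(158), [209.6, 270.7], [204, 262, 13, 21])]
pos [0.5498 0.2462 0.0863] rot [-3.141 -0.     2.713] F [-0.5 -0.7 -2.4] w 0.0213 t 3.35
shift [-0.7   -3.022 -0.624] turn [-0.    -0.001 -0.318]
```

View pics/w3.png

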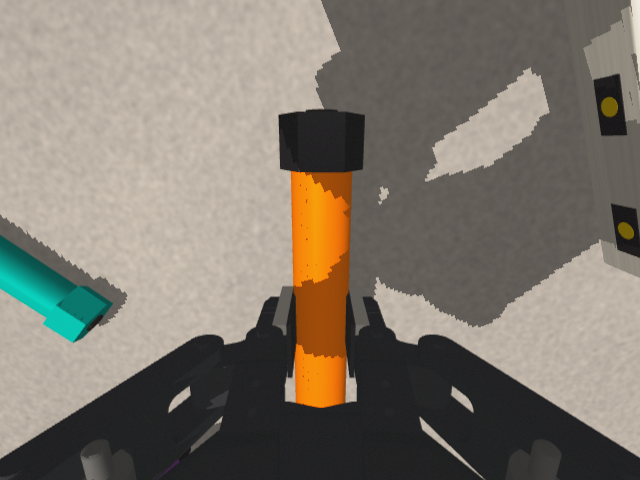

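The barrel is held straight. The tail boundary at (321,172) puts the flashlight's middle about 1.4 mm from the tool centre along its axis. I lift it above the testers and carry it across.

>>> carry_out:
  targets:
    - [1, 0, 0, -0.2, 0, 0, 0]
    - [1, 0, 0, -0.45, 0, 0, 0]
    - [1, 0, -0.05, -0.7, 0, 0, 0]
    - [1, 0, -0.15, -0.8, 0, 0, 0]
    - [1, 0, -0.3, -0.8, 0, 0, 0]

```text
clock: 3.92
tool_pos: [0.5335, 0.2064, 0.2104]
tool_rot: [3.136, 0.006, 2.715]
wrist_force: [0.6, -0.2, -1.3]
width: 0.0214
grasp_force: 78.9
```

>>> carry_out:
  targets:
    - [1, 0, -0.2, 0, 0, 0, 0]
    - [1, 0, -0.4, 0, 0, 0, 0]
    - [1, 0, -0.6, 0, 0, 0, 0]
    - [1, 0, -0.8, 0, 0, 0, 0]
    - [1, 0, -1, 0, 0, 0, 0]

```text
clock: 4.33
tool_pos: [0.468, 0.0678, 0.2058]
tool_rot: [-3.141, -0.002, 2.714]
wrist_force: [0.1, -0.8, -1.3]
width: 0.0211
grasp_force: 78.9
```

>>> carry_out:
  targets:
    - [1, -0.07, -0.2, 0, 0, 0, 0]
    - [1, -0.14, -0.4, 0, 0, 0, 0]
    - [1, -0.21, -0.6, 0, 0, 0, 0]
    - [1, -0.28, -0.8, 0, 0, 0, 0]
    - [1, -0.35, -1, 0, 0, 0, 0]

```text
clock: 4.75
tool_pos: [0.4539, -0.0907, 0.206]
tool_rot: [3.142, -0.002, 2.713]
wrist_force: [0.2, 0.1, -2.1]
width: 0.0208
grasp_force: 78.9
```

>>> carry_out:
  targets:
    - [1, -0.07, -0.2, 0, 0, 0, -0.08]
    - [1, -0.14, -0.4, 0, 0, 0, -0.16]
    - [1, -0.21, -0.55, 0, 0, 0, -0.24]
    - [1, -0.28, -0.65, 0, 0, 0, -0.32]
    - [1, -0.35, -0.72, 0, 0, 0, -0.32]

```text
clock: 5.17
tool_pos: [0.4568, -0.2111, 0.2057]
tool_rot: [3.141, -0.002, 2.966]
wrist_force: [-0.7, 0.2, -1.9]
width: 0.021
grasp_force: 78.9
```

>>> carry_out:
  targets:
    - [1, 0, 0, 0, 0, 0, 0]
    - [1, 0, 0, 0, 0, 0, 0]
    - [1, 0, 0, 0, 0, 0, 0]

```text
clock: 5.42
tool_pos: [0.4571, -0.2086, 0.206]
tool_rot: [3.14, -0.002, 2.965]
wrist_force: [-0.0, 0.2, -1.2]
width: 0.0208
grasp_force: 78.8
```

Run:
```python
from h import *
s=robot.read_state();im=read_camera("wrist");cv2.imwrite("pics/w4.png",im[:,:,::-1]);cw=cam("wrist",s)
print("red",[b[:3] for b in blobs(mask(im,(0,200,60),(3,255,255)),30)]);print("or",[b[:3] for b in blobs(mask(im,(5,180,60),(17,255,255)),100)])
c=np.array([.4916,-.216]);a=-.179
D=lambda x,y,z:[c[0]+x*np.cos(a)-y*np.sin(a),c[1]+x*np.sin(a)+y*np.cos(a),z]
for n,p in dict(screwA=D(-.115,-.04,.014),screwB=D(-.115,.04,.014),pr=D(-.077,-.0135,.09)).items(): print(n,proj(*cw,p))
m=mask(im,(0,0,130),(180,60,255));print([b[:3] for b in blobs(m,6) if b[0]<400])
goto([.4572,-.2098,.13],2.963,s)
```

```text
red [(np.int32(32), [352.4, 185.8], [352, 177, 2, 20]), (np.int32(83), [637.0, 391.6], [634, 382, 6, 19])]
or [(np.int32(12344), [320.7, 286.0], [290, 171, 62, 237])]
screwA [275.25764445 132.36216309]
screwB [365.81207332 132.62868013]
pr [301.0477502  186.55983218]
[(np.int32(76), [273.0, 132.7], [269, 128, 9, 11]), (np.int32(40), [365.8, 132.9], [364, 128, 5, 10]), (np.int32(116), [636.7, 160.0], [632, 148, 8, 27]), (np.int32(260), [290.1, 388.0], [285, 364, 11, 39]), (np.int32(274), [350.5, 388.0], [346, 365, 11, 37]), (np.int32(209), [179.4, 398.4], [169, 387, 22, 25]), (np.int32(210), [461.5, 398.5], [451, 387, 22, 25]), (np.int32(336), [199.6, 441.1], [165, 417, 57, 56]), (np.int32(297), [437.6, 437.8], [420, 417, 48, 48])]
pos [ 0.4571 -0.2086  0.206 ] rot [ 3.140e+00 -2.000e-03  2.965e+00] F [-0.   0.2 -1.2] w 0.0208 t 5.42
shift [-0.003 -0.009  0.507] turn [ 0.002 -0.002  0.002]
```

View pics/w4.png

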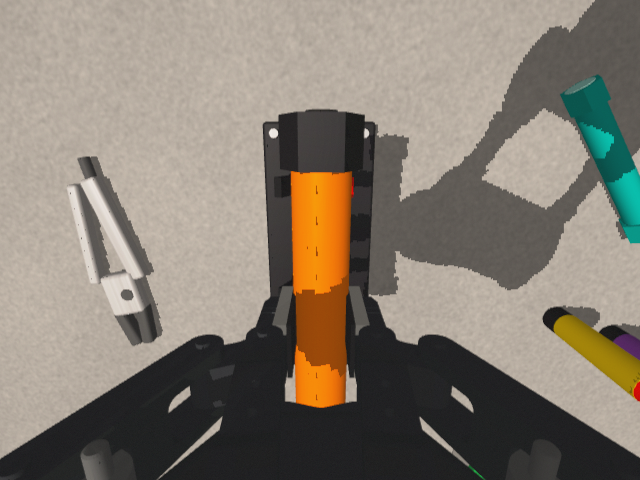

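The wrist view shows the dock screws at (273,133) and (366,133), against predictions of (275,132) and (366,133). The dock therefore sits about 2 mm toward tool -y of the barrel, at (321,286). I correct by 2 mm and lower.

>>> carry_out:
  targets:
    - [1, 0, -0.013, 0.12, 0, 0, 0]
    - [1, 0, -0.013, 0.25, 0, 0, 0]
    - [1, 0, -0.013, 0.38, 0, 0, 0]
    - [1, 0, -0.013, 0.5, 0, 0, 0]
    - [1, 0, -0.013, 0.5, 0, 0, 0]
  squeeze: 110

```text
clock: 5.88
tool_pos: [0.4554, -0.2092, 0.1288]
tool_rot: [3.139, -0.006, 2.966]
wrist_force: [-0.6, 1.1, -2.0]
width: 0.0205
grasp_force: 108.7
```

>>> carry_out:
  targets:
    - [1, 0, 0, 0.05, 0, 0, 0]
    - [1, 0, 0, 0.1, 0, 0, 0]
    - [1, 0, 0, 0.14, 0, 0, 0]
    - [1, 0, 0, 0.18, 0, 0, 0]
    - [1, 0, 0, 0.18, 0, 0, 0]

```text
clock: 6.3
tool_pos: [0.4569, -0.211, 0.1039]
tool_rot: [3.141, -0.001, 2.965]
wrist_force: [-0.7, -0.3, -1.8]
width: 0.0202
grasp_force: 108.7
```

>>> carry_out:
  targets:
    - [1, 0, 0, 0.03, 0, 0, 0]
    - [1, 0, 0, 0.06, 0, 0, 0]
    - [1, 0, 0, 0.09, 0, 0, 0]
    - [1, 0, 0, 0.12, 0, 0, 0]
    - [1, 0, 0, 0.12, 0, 0, 0]

```text
clock: 6.72
tool_pos: [0.4577, -0.2121, 0.0865]
tool_rot: [-3.141, 0.001, 2.965]
wrist_force: [-0.3, -4.9, -1.0]
width: 0.0203
grasp_force: 109.3
```

>>> carry_out:
  targets:
    - [1, 0, 0, 0.03, 0, 0, 0]
    - [1, 0, 0, 0.06, 0, 0, 0]
    - [1, 0, 0, 0.09, 0, 0, 0]
    - [1, 0, 0, 0.11, 0, 0, 0]
    - [1, 0, 0, 0.11, 0, 0, 0]

```text
clock: 7.13
tool_pos: [0.4565, -0.2111, 0.0691]
tool_rot: [3.141, -0.002, 2.965]
wrist_force: [-2.5, -5.4, -5.3]
width: 0.0202
grasp_force: 108.7
```

>>> carry_out:
  targets:
    - [1, 0, 0, 0.01, 0, 0, 0]
    - [1, 0, 0, 0.02, 0, 0, 0]
    - [1, 0, 0, 0.03, 0, 0, 0]
    - [1, 0, 0, 0.03, 0, 0, 0]
    - [1, 0, 0, 0.03, 0, 0, 0]

```text
clock: 7.55
tool_pos: [0.4573, -0.2111, 0.0658]
tool_rot: [3.141, 0.0, 2.965]
wrist_force: [-0.1, 0.9, -1.5]
width: 0.0206
grasp_force: 109.8
```

Run:
```python
from h import *
im=read_camera("scene");s=robot.read_state();print(s["tool_pos"],s["wrist_force"],s["torque"])
cv2.imwrite("pics/s2.png",cv2.resize(im[190:340,120:320],(800,600),interpolation=2)[:,:,::-1])
```

```text
[ 0.45731484 -0.21113157  0.06581495] [-0.91113371  0.11065214 -2.09651346] [ 0.05876906 -0.01660485 -0.00244792]
```

View pics/s2.png

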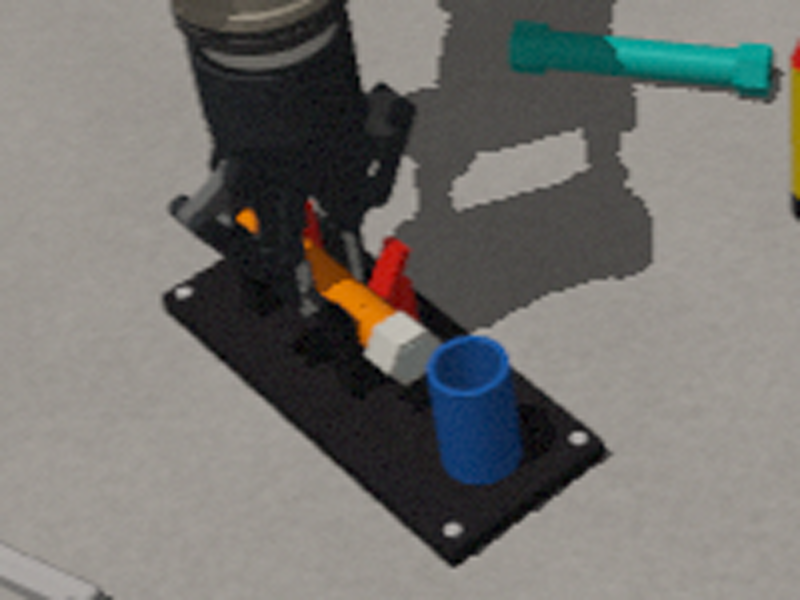

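The flashlight lies in the clip under the red jaw, with its head at (400,345) in the crop, and the sideways load has gone. I press down slightly to seat it on the saddle.

>>> carry_out:
  targets:
    - [1, 0, 0, 0.007, 0, 0, 0]
    - [1, 0, 0, 0.014, 0, 0, 0]
    - [1, 0, 0, 0.02, 0, 0, 0]
    - [1, 0, 0, 0.02, 0, 0, 0]

```text
clock: 7.93
tool_pos: [0.4574, -0.2112, 0.0655]
tool_rot: [-3.141, 0.001, 2.965]
wrist_force: [-6.5, 5.4, 26.7]
width: 0.0199
grasp_force: 112.9
```

It is seated on the saddle at 27 N. I relieve the load, release and rise.

>>> carry_out:
  targets:
    - [1, 0, 0, -0.015, 0, 0, 0]
    - [0.3, 0, 0, -0.015, 0, 0, 0]
    - [-0.1, 0, 0, -0.015, 0, 0, 0]
    - [-0.2, 0, 0, -0.015, 0, 0, 0]
    - [-0.2, 0, 0, -0.015, 0, 0, 0]

```text
clock: 8.35
tool_pos: [0.4572, -0.2113, 0.0647]
tool_rot: [3.141, -0.0, 2.965]
wrist_force: [0.7, -0.2, -0.8]
width: 0.051
grasp_force: 0.0
```

>>> carry_out:
  targets:
    - [-0.2, 0, 0, -0.15, 0, 0, 0]
    - [-0.2, 0, 0, -0.35, 0, 0, 0]
    - [-0.2, 0, 0, -0.6, 0, 0, 0]
    - [-0.2, 0, 0, -0.85, 0, 0, 0]
    - [-0.2, 0, 0, -1, 0, 0, 0]

```text
clock: 8.77
tool_pos: [0.4581, -0.2119, 0.2185]
tool_rot: [-3.14, 0.004, 2.965]
wrist_force: [0.4, -1.8, -0.2]
width: 0.0515
grasp_force: 0.0
```

Run:
```python
from h import *
s=robot.read_state();im=read_camera("wrist");cw=cam("wrist",s)
goto([.606,.020,.26],0,s)
for b in blobs(mask(im,(5,180,40),(17,255,255)),100): print("or",b[:3],cv2.minAreaRect(b[3].astype(np.float32)))
for b in blobs(mask(im,(0,200,60),(3,255,255)),30): print("red",b[:3])
S=read_camera("scene")
w=np.hstack([cv2.resize(im,(400,300)),cv2.resize(S[205:325,150:290],(400,300),interpolation=2)]);cv2.imwrite("pics/m5.png",w[:,:,::-1])
# purple position
ct,cs=cam("top"),cam("scene");print("purple",cross(ray(*cs,(351,187)),ray(*ct,(277.5,237))))
```

```text
pos [ 0.4581 -0.2119  0.2185] rot [-3.14   0.004  2.965] F [ 0.4 -1.8 -0.2] w 0.0515 t 8.77
shift [-0.7    1.695 -0.276] turn [0.007 0.004 3.775]
or (np.int32(3231), [320.7, 224.1], [307, 153, 30, 140]) ((321.5, 222.5), (139.0, 29.0), 90.0)
red (np.int32(541), [343.8, 179.6], [331, 166, 26, 26])
red (np.int32(613), [341.7, 277.6], [330, 253, 24, 44])
red (np.int32(290), [633.2, 377.4], [625, 364, 15, 27])
purple (array([0.64097052, 0.07911382, 0.13677618]), np.float64(0.0010542448080625706))
```

View pics/m5.png

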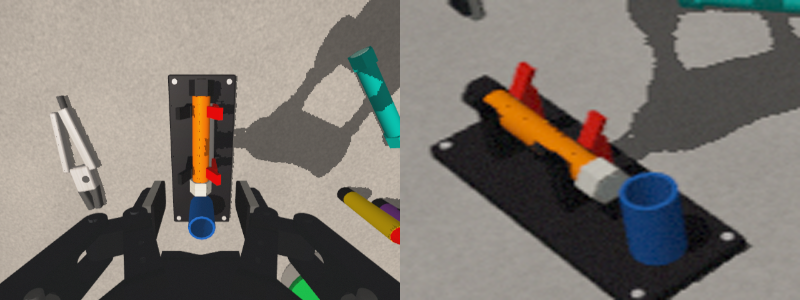

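The views show the flashlight home in the clip, with its barrel at (201,135) and both red jaw stations hanging over it. Next is the yellow tester at (0.606, 0.020). The purple one stands 69 mm away at (0.641, 0.079), so I turn the wrist until the closing line misses it.

>>> carry_out:
  targets:
    - [-0.4, -0.06, 0.14, 0, 0, 0, 0.15]
    - [-0.4, -0.12, 0.28, 0, 0, 0, 0.3]
    - [-0.4, -0.18, 0.42, 0, 0, 0, 0.45]
    - [-0.4, -0.23, 0.56, 0, 0, 0, 0.6]
    - [-0.4, -0.23, 0.56, 0, 0, 0, 0.62]

```text
clock: 9.28
tool_pos: [0.5069, -0.1317, 0.2137]
tool_rot: [3.141, -0.002, 2.474]
wrist_force: [0.1, 0.9, -0.0]
width: 0.0596
grasp_force: 0.0
```

>>> carry_out:
  targets:
    - [-0.4, 0.02, 0.15, 0, 0, 0, 0.15]
    - [-0.4, 0.03, 0.3, 0, 0, 0, 0.3]
    - [-0.4, 0.05, 0.45, 0, 0, 0, 0.45]
    - [-0.4, 0.06, 0.6, 0, 0, 0, 0.6]
    - [-0.4, 0.06, 0.6, 0, 0, 0, 0.62]

```text
clock: 9.7
tool_pos: [0.5554, -0.0558, 0.2137]
tool_rot: [-3.141, -0.002, 1.988]
wrist_force: [0.5, 0.7, -1.1]
width: 0.0597
grasp_force: 0.0
```

>>> carry_out:
  targets:
    - [-0.4, 0.08, 0.13, 0, 0, 0, 0.15]
    - [-0.4, 0.17, 0.26, 0, 0, 0, 0.3]
    - [-0.4, 0.25, 0.39, 0, 0, 0, 0.45]
    - [-0.4, 0.33, 0.52, 0, 0, 0, 0.6]
    - [-0.4, 0.33, 0.52, 0, 0, 0, 0.62]

```text
clock: 10.12
tool_pos: [0.6064, 0.0209, 0.2137]
tool_rot: [-3.141, -0.001, 1.502]
wrist_force: [-0.1, -1.0, 0.1]
width: 0.0595
grasp_force: 0.0
```

Run:
```python
from h import *
read_camera("wrist");read_camera("wrist");s=robot.read_state();im=read_camera("wrist");cw=cam("wrist",s)
cv2.imwrite("pics/w6.png",im[:,:,::-1])
goto([.606,.020,.13],1.504,s)
for n,lo,hi in(("red",(0,180,50),(4,255,255)),("yel",(20,150,40),(32,255,255)),("pur",(125,80,20),(155,255,255))):
    for b in blobs(mask(im,lo,hi),30): print(n,b[:3])
for P in([.606,.02,.14],[.606,.02,.112],[.606,.02,.03]):print(proj(*cw,P))
```

```text
pos [0.605  0.0185 0.2138] rot [-3.139  0.     1.508] F [-0.2 -0.2  0. ] w 0.0598 t 10.22
shift [0.011 0.007 0.558] turn [-0.003  0.001  0.005]
red (np.int32(948), [324.7, 248.2], [307, 231, 36, 37])
red (np.int32(346), [151.3, 443.7], [135, 415, 36, 47])
yel (np.int32(710), [324.0, 220.4], [308, 205, 35, 37])
pur (np.int32(1515), [368.0, 154.5], [343, 135, 49, 42])
[320.85093789 260.32136066]
[320.91274831 246.56481727]
[321.03263742 219.88226688]
```

View pics/w6.png

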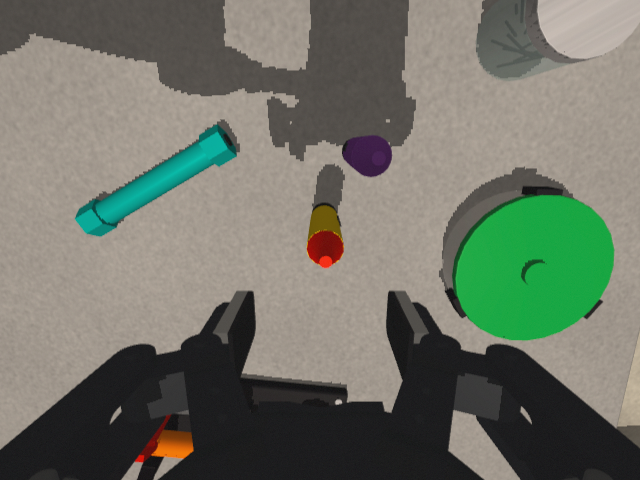

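The wrist view shows the yellow tester's tip at (325,262), 3.6 px right of the prediction, so it sits about 2 mm toward tool +y. Purple at (368,155) is clear of the closing line. Descending to grasp.

>>> carry_out:
  targets:
    - [-0.4, 0, 0.014, 0.2, 0, 0, 0]
    - [-0.4, 0, 0.014, 0.4, 0, 0, 0]
    - [-0.4, 0, 0.014, 0.6, 0, 0, 0]
    - [-0.4, 0, 0.014, 0.76, 0, 0, 0]
    - [-0.4, 0, 0.014, 0.76, 0, 0, 0]
  squeeze: 50

```text
clock: 10.68
tool_pos: [0.6037, 0.0174, 0.0958]
tool_rot: [-3.131, -0.0, 1.505]
wrist_force: [-0.7, -0.3, -0.2]
width: 0.06
grasp_force: 0.0
```

>>> carry_out:
  targets:
    - [-0.2, 0, 0, 0, 0, 0, 0]
    - [0, 0, 0, 0, 0, 0, 0]
    - [0.2, 0, 0, 0, 0, 0, 0]
    - [0.6, 0, 0, 0, 0, 0, 0]
    - [1, 0, 0, 0, 0, 0, 0]

```text
clock: 11.1
tool_pos: [0.6084, 0.0184, 0.1033]
tool_rot: [3.138, 0.0, 1.504]
wrist_force: [-1.9, -0.5, 6.3]
width: 0.025
grasp_force: 49.0
```

>>> carry_out:
  targets:
    - [1, 0, 0, 0, 0, 0, 0]
    - [1, 0, 0, 0, 0, 0, 0]
    - [1, 0, 0, -0.1, 0, 0, 0]
    - [1, 0, 0, -0.2, 0, 0, 0]
    - [1, 0, 0, -0.2, 0, 0, 0]

```text
clock: 11.52
tool_pos: [0.6094, 0.0185, 0.1348]
tool_rot: [3.135, 0.0, 1.504]
wrist_force: [0.6, 0.6, -0.5]
width: 0.0247
grasp_force: 49.3
```

The tester is gripped and lifted. I raise it clear of the tube mouth and carry it to the tube.

>>> carry_out:
  targets:
    - [1, 0, 0, -0.15, 0, 0, 0]
    - [1, 0, 0, -0.3, 0, 0, 0]
    - [1, 0, 0, -0.45, 0, 0, 0]
    - [1, 0, 0, -0.62, 0, 0, 0]
    - [1, 0, 0, -0.62, 0, 0, 0]

```text
clock: 11.93
tool_pos: [0.6097, 0.0185, 0.2294]
tool_rot: [3.132, 0.0, 1.504]
wrist_force: [-0.1, 0.9, 0.1]
width: 0.0246
grasp_force: 49.3
```

>>> carry_out:
  targets:
    - [1, -0.15, -0.01, 0, 0, 0, 0]
    - [1, -0.3, -0.02, 0, 0, 0, 0]
    - [1, -0.45, -0.03, 0, 0, 0, 0]
    - [1, -0.6, -0.04, 0, 0, 0, 0]
    - [1, -0.75, -0.05, 0, 0, 0, 0]

```text
clock: 12.35
tool_pos: [0.5921, -0.094, 0.2233]
tool_rot: [-3.141, -0.0, 1.504]
wrist_force: [-0.1, 0.4, -0.3]
width: 0.025
grasp_force: 49.3
```

>>> carry_out:
  targets:
    - [1, -0.2, -0.01, 0, 0, 0, 0]
    - [1, -0.4, -0.02, 0, 0, 0, 0]
    - [1, -0.6, -0.03, 0, 0, 0, 0]
    - [1, -0.8, -0.04, 0, 0, 0, 0]
    - [1, -0.9, -0.05, 0, 0, 0, 0]

```text
clock: 12.77
tool_pos: [0.5752, -0.2306, 0.2232]
tool_rot: [-3.141, 0.001, 1.502]
wrist_force: [0.1, 0.1, -2.1]
width: 0.0246
grasp_force: 49.3
```

>>> carry_out:
  targets:
    - [1, 0, 0, 0, 0, 0, 0]
    - [1, 0, 0, 0, 0, 0, 0]
    - [1, 0, 0, 0, 0, 0, 0]

```text
clock: 13.02
tool_pos: [0.5761, -0.2262, 0.2237]
tool_rot: [-3.141, -0.001, 1.505]
wrist_force: [1.2, 0.2, -0.4]
width: 0.0245
grasp_force: 49.3
```

Run:
```python
from h import *
read_camera("wrist");s=robot.read_state();im=read_camera("wrist");cw=cam("wrist",s);S=read_camera("scene");T=read_camera("top")
goto([.578,-.233,.2],1.504,s)
cv2.imwrite("pics/w7.png",im[:,:,::-1])
for n,i in(("wrist",im),("scene",S),("top",T)):
    for c,lo,hi in(("blue",(105,150,40),(118,255,255)),("yel",(20,150,40),(32,255,255))):
        for b in blobs(mask(i,lo,hi),40): print(n,c,b[:3]) 
x,y,z=s["tool_pos"]
# axis tilt of the tester in the scene view
bs=[b for b in blobs(mask(S,(20,150,40),(32,255,255)),100) if b[2][1]>100]
for b in bs: print(cv2.fitLine(b[3].astype(np.float32),cv2.DIST_L2,0,.01,.01).ravel())
print("pred", proj(*cam("scene"),[x,y,z-.08]),proj(*cam("scene"),[x,y,z]))
print("tube pred scene",proj(*cam("scene"),[.578,-.233,.08]),"wrist",proj(*cw,[.578,-.233,.08]))
a=S[150:350,140:340];w=np.hstack([cv2.resize(im,(400,300)),cv2.resize(a,(300,300),interpolation=2)]);cv2.imwrite("pics/m7.png",w[:,:,::-1])
```

```text
pos [ 0.5762 -0.2259  0.2239] rot [-3.141e+00 -1.000e-03  1.505e+00] F [ 0.6  0.2 -1.1] w 0.0252 t 13.07
shift [-0.047  0.015  0.159] turn [-0.    -0.001  0.002]
wrist blue (np.int32(1041), [324.6, 223.4], [299, 204, 48, 51])
wrist yel (np.int32(3358), [319.7, 278.5], [288, 237, 66, 91])
scene blue (np.int32(13981), [374.8, 38.4], [275, 0, 193, 97])
scene blue (np.int32(707), [238.1, 292.1], [226, 274, 25, 37])
scene yel (np.int32(400), [232.0, 243.3], [222, 220, 20, 41])
top blue (np.int32(71), [416.2, 268.7], [412, 261, 12, 17])
top yel (np.int32(88), [119.6, 300.3], [116, 293, 8, 16])
[  0.30793005   0.951409   232.0425     243.295     ]
pred [234.05840698 254.76263555] [229.0017004 221.7429282]
tube pred scene [235.97154026 281.25090057] wrist [322.25805892 241.2657112 ]
```

View pics/m7.png

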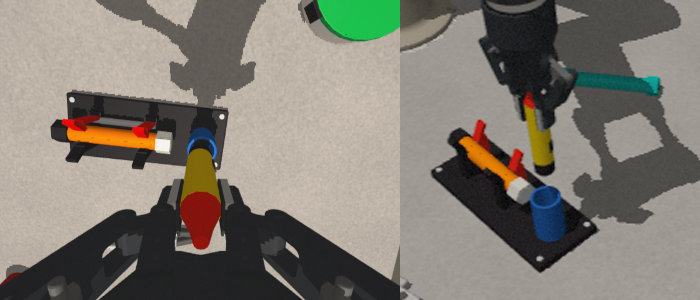

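The crop shows the tester hanging over the tube at about (200,150). It might be tilted a little about the closing axis, so I check that numerically using the yellow band's edges before and after the lift.

Run:
```python
from h import *
from scipy.optimize import brentq
K,C=calibration("wrist")["camera_matrix"],calibration("wrist")["T_tool_cam"]
pr=lambda P: proj(K,C,P)
def edges(f,c0):
    im=cv2.imread(f)[:,:,::-1].copy(); y=mask(im,(20,150,25),(32,255,255)); r=mask(im,(0,170,25),(6,255,255))
    g=lambda m,c:(np.flatnonzero(m[:,c-4:c+5].sum(1)>255*4))
    a,b=g(y,c0),g(r,c0); b=b[(b>150)&(b<420)]; return a.min(),a.max(),b.min(),b.max()
for f,c,zf in(("pics/w6.png",324,None),("pics/w7.png",320,None)): print(f,edges(f,c))
e6=edges("pics/w6.png",324); e7=edges("pics/w7.png",320)
# standing: tool at (.605,.0185,.2138), yaw 1.508; tester at unknown tool x0 -> from red/yellow ring (h=.112), front side +x
zt=.2138
x0=brentq(lambda x:pr([x+.013,.003,zt-.112])[1]-e6[1],-.05,.05); h=brentq(lambda h:pr([x0+.013,.003,zt-h])[1]-e6[0],0,.08)
print("x0",x0,"cap height",h, "tip row pred",pr([x0,.003,zt-.14]))
# held: unknown x at ring and at cap line with grip height d above foot
for d in(.098,.102,.106):
    xr=brentq(lambda x:pr([x+.013,0,d-.112])[1]-e7[1],-.05,.05); xc=brentq(lambda x:pr([x+.013,0,d-h])[1]-e7[0],-.05,.05); xt=brentq(lambda x:pr([x,0,d-.14])[1]-e7[3],-.05,.05)
    print(d,"ring x",xr,"cap x",xc,"apex x",xt,"tilt",(xc-xr)/(.112-h),"foot x",xr+(xc-xr)*.112/(.112-h))
im=cv2.imread("pics/w7.png");print([im[r,c].tolist() for r in range(196,242,4) for c in (320,)])
for r in(245,255,265): 
    q=np.flatnonzero(mask(im[:,:,::-1].copy(),(20,150,25),(32,255,255))[r]);print(r,q.min(),q.max())
```

```text
pics/w6.png (np.int64(205), np.int64(229), np.int64(231), np.int64(266))
pics/w7.png (np.int64(237), np.int64(305), np.int64(307), np.int64(398))
x0 0.0011889877276182 cap height 0.022411239957950975 tip row pred [323.96165698 260.98546709]
0.098 ring x 0.0036563801752752235 cap x 0.002969812305231628 apex x 0.0019267458086482416 tilt -0.0076635491965884 foot x 0.002798062665257323
0.102 ring x 0.0015910949911870007 cap x 0.0018323095997377322 apex x -0.0016185958032534768 tilt 0.00269246508644071 foot x 0.0018926510808683602
0.106 ring x -0.0004741901929012461 cap x 0.0006948068942438354 apex x -0.005163937415155185 tilt 0.013048479369470073 foot x 0.0009872394964794019
[[33, 30, 33], [31, 30, 31], [74, 46, 28], [88, 51, 22], [88, 50, 20], [89, 51, 23], [110, 65, 29], [30, 32, 31], [29, 29, 29], [27, 28, 27], [28, 26, 26], [10, 106, 129]]
245 303 336
255 300 338
265 298 341
```

The tilt is about 0 and the foot sits about 1.7 mm toward tool +x. The tube rim agrees with its prediction, so I correct the offset and lower to just above the mouth.

>>> carry_out:
  targets:
    - [1, -0.055, 0.019, 0.05, 0, 0, 0]
    - [1, -0.055, 0.019, 0.12, 0, 0, 0]
    - [1, -0.055, 0.019, 0.2, 0, 0, 0]
    - [1, -0.055, 0.019, 0.2, 0, 0, 0]
    - [1, -0.055, 0.019, 0.2, 0, 0, 0]

```text
clock: 13.63
tool_pos: [0.5778, -0.2356, 0.1926]
tool_rot: [-3.139, -0.001, 1.504]
wrist_force: [1.2, 0.2, -0.9]
width: 0.0245
grasp_force: 49.3
```

Run:
```python
from h import *
s=robot.read_state();goto([.5785,-.2343,.12],1.504,s)
im=read_camera("wrist");cw=cam("wrist",s);m=mask(im,(105,130,30),(118,255,255));ys=mask(im,(20,150,25),(32,255,255))
for r in range(150,300,8):
    q=np.flatnonzero(m[r,250:400])+250; p=np.flatnonzero(ys[r,250:400])+250
    print(r,(q.min(),q.max()) if len(q) else None,(p.min(),p.max()) if len(p) else None,end="; ")
P=lambda a,b,z:proj(*cw,[.578+a,-.233+b,z]).round(1).tolist()
print("\nrim L/R",P(-.02,0,.08),P(.02,0,.08),"far",P(0,.02,.08),"foot ctr pred",proj(*cw,[s["tool_pos"][0],s["tool_pos"][1]+.0017,s["tool_pos"][2]-.102]))
print(im[200:262:3,320].tolist())
```

```text
pos [ 0.5778 -0.2356  0.1926] rot [-3.139e+00 -1.000e-03  1.504e+00] F [ 1.2  0.2 -0.9] w 0.0245 t 13.63
shift [0.008 0.005 0.484] turn [-0.003 -0.002 -0.   ]
150 None None; 158 None None; 166 None None; 174 None None; 182 None None; 190 None None; 198 None None; 206 (np.int64(305), np.int64(336)) None; 214 (np.int64(301), np.int64(341)) None; 222 (np.int64(298), np.int64(343)) None; 230 (np.int64(296), np.int64(345)) None; 238 (np.int64(293), np.int64(347)) (np.int64(312), np.int64(326)); 246 (np.int64(294), np.int64(346)) (np.int64(303), np.int64(336)); 254 (np.int64(298), np.int64(343)) (np.int64(300), np.int64(338)); 262 None (np.int64(299), np.int64(339)); 270 None (np.int64(297), np.int64(342)); 278 None (np.int64(296), np.int64(343)); 286 None (np.int64(295), np.int64(345)); 294 None (np.int64(293), np.int64(347)); 
rim L/R [292.2, 242.7] [347.4, 239.2] far [317.9, 213.8] foot ctr pred [319.45329167 246.56522776]
[[23, 48, 81], [25, 54, 92], [25, 54, 91], [23, 53, 91], [28, 54, 93], [35, 68, 113], [30, 63, 109], [32, 31, 32], [30, 31, 31], [30, 29, 30], [29, 27, 28], [26, 26, 26], [27, 26, 26], [132, 108, 10], [133, 108, 10], [132, 108, 10], [133, 108, 10], [134, 109, 10], [133, 109, 10], [132, 108, 10], [133, 109, 10]]
```

The rim edges at columns 293 and 347 centre on 320, matching the tester at 319.6. I insert it.

>>> carry_out:
  targets:
    - [1, 0.005, 0, 0.03, 0, 0, 0]
    - [1, 0.005, 0, 0.07, 0, 0, 0]
    - [1, 0.005, 0, 0.11, 0, 0, 0]
    - [1, 0.005, 0, 0.15, 0, 0, 0]
    - [1, 0.005, 0, 0.15, 0, 0, 0]

```text
clock: 14.1
tool_pos: [0.5777, -0.2347, 0.1698]
tool_rot: [-3.139, -0.001, 1.504]
wrist_force: [-0.5, 0.2, -0.8]
width: 0.0249
grasp_force: 49.3
```

>>> carry_out:
  targets:
    - [1, 0, 0, 0.05, 0, 0, 0]
    - [1, 0, 0, 0.1, 0, 0, 0]
    - [1, 0, 0, 0.15, 0, 0, 0]
    - [1, 0, 0, 0.2, 0, 0, 0]
    - [1, 0, 0, 0.2, 0, 0, 0]

```text
clock: 14.52
tool_pos: [0.5775, -0.2345, 0.1393]
tool_rot: [-3.138, -0.002, 1.504]
wrist_force: [-0.7, -0.2, -1.5]
width: 0.0247
grasp_force: 49.3
```

>>> carry_out:
  targets:
    - [1, 0, 0, 0.03, 0, 0, 0]
    - [1, 0, 0, 0.06, 0, 0, 0]
    - [1, 0, 0, 0.09, 0, 0, 0]
    - [1, 0, 0, 0.11, 0, 0, 0]
    - [1, 0, 0, 0.11, 0, 0, 0]

```text
clock: 14.93
tool_pos: [0.578, -0.2349, 0.1242]
tool_rot: [-3.14, -0.001, 1.504]
wrist_force: [-0.3, -0.1, -1.6]
width: 0.0248
grasp_force: 49.3
```

>>> carry_out:
  targets:
    - [1, 0, 0, 0.02, 0, 0, 0]
    - [1, 0, 0, 0.02, 0, 0, 0]
    - [0.5, 0, 0, 0.02, 0, 0, 0]
    - [0, 0, 0, 0.02, 0, 0, 0]
    - [-0.2, 0, 0, 0.02, 0, 0, 0]

```text
clock: 15.35
tool_pos: [0.5785, -0.2351, 0.1224]
tool_rot: [3.141, 0.0, 1.504]
wrist_force: [0.0, 0.1, 0.1]
width: 0.0478
grasp_force: 0.0
```

>>> carry_out:
  targets:
    - [-0.2, 0, 0, 0, 0, 0, 0]
    - [-0.2, 0, 0, -0.15, 0, 0, 0]
    - [-0.2, 0, 0, -0.4, 0, 0, 0]
    - [-0.2, 0, 0, -0.7, 0, 0, 0]
    - [-0.2, 0, 0, -1, 0, 0, 0]

```text
clock: 15.77
tool_pos: [0.5779, -0.2348, 0.2668]
tool_rot: [-3.141, -0.001, 1.504]
wrist_force: [0.9, -0.1, -0.5]
width: 0.0512
grasp_force: 0.0
```

>>> carry_out:
  targets:
    - [-0.2, 0.25, 0, 0, 0, 0, 0]
    - [-0.2, 0.5, 0, 0, 0, 0, 0]
    - [-0.2, 0.75, 0, 0, 0, 0, 0]
    - [-0.2, 1, 0, 0, 0, 0, 0]
    - [-0.2, 1, 0, 0, 0, 0, 0]

```text
clock: 16.18
tool_pos: [0.5885, -0.0791, 0.2661]
tool_rot: [3.141, -0.003, 1.509]
wrist_force: [-1.0, -0.7, -1.0]
width: 0.0511
grasp_force: 0.0
```

Run:
```python
from h import *
s=robot.read_state();print(s["tool_pos"],s["wrist_force"],s["clock"])
cs,ct=cam("scene"),cam("top")
for n,c in(("scene",cs),("top",ct)):
    im=read_camera(n); cv2.imwrite(f"pics/{n}9.png",im[:,:,::-1])
    for k,lo,hi in(("red",(0,200,60),(4,255,255)),("yel",(20,150,40),(32,255,255)),("or",(8,200,60),(17,255,255)),("blue",(105,150,40),(118,255,255))):
        for b in blobs(mask(im,lo,hi),25): print(n,k,b[:3],cv2.minAreaRect(b[3].astype(np.float32)) if k=="or" else "")
    # predictions when done
    for nm,P in dict(apex=[.578,-.233,.158],redmid=[.578,-.233,.144],seat=[.4570,-.2113,.056],seat10=[.4570,-.2113,.066]).items(): print("  pred",nm,proj(*c,P).round(1))
```

```text
[ 0.58846606 -0.07907929  0.26605407] [-0.97802473 -0.71527627 -1.0103903 ] 16.1833
scene red (np.int32(108), [193.5, 239.6], [188, 230, 12, 21]) 
scene red (np.int32(120), [217.6, 258.9], [212, 250, 12, 19]) 
scene red (np.int32(132), [233.0, 261.9], [227, 253, 13, 16]) 
scene yel (np.int32(26), [381.0, 139.0], [376, 137, 11, 5]) 
scene yel (np.int32(237), [235.3, 276.9], [227, 266, 16, 21]) 
scene or (np.int32(428), [197.4, 256.4], [179, 241, 40, 36]) ((197.08673095703125, 257.17828369140625), (44.64665985107422, 12.158062934875488), 40.10091018676758)
scene blue (np.int32(11865), [388.9, 40.8], [303, 0, 165, 97]) 
scene blue (np.int32(527), [239.0, 296.3], [226, 276, 25, 35]) 
  pred apex [231.3 251.8]
  pred redmid [232.2 257.4]
  pred seat [199.4 258.5]
  pred seat10 [198.7 255. ]
top red (np.int32(70), [433.4, 265.1], [430, 260, 8, 11]) 
top red (np.int32(732), [581.4, 463.5], [567, 448, 30, 32]) 
top yel (np.int32(89), [119.7, 300.2], [116, 293, 8, 16]) 
top or (np.int32(38), [419.4, 351.9], [416, 344, 6, 14]) ((420.3816223144531, 350.7840576171875), (4.076923370361328, 13.000000953674316), 22.61986541748047)
  pred apex [436.2 261.9]
  pred redmid [434.5 263.2]
  pred seat [418.5 327.2]
  pred seat10 [419.5 326.9]
```

The tester's tip is at its fully-down height: scene row 253 against a predicted 252. The jaw edges are back at their start pixels. I clear the arm for one last top-view check.

>>> carry_out:
  targets:
    - [-0.2, 0.25, 0, 0, 0, 0, 0]
    - [-0.2, 0.5, 0, 0, 0, 0, 0]
    - [-0.2, 0.75, 0, 0, 0, 0, 0]
    - [-0.2, 1, 0, 0, 0, 0, 0]
    - [-0.2, 1, 0, 0, 0, 0, 0]

```text
clock: 16.7
tool_pos: [0.5986, 0.0688, 0.2654]
tool_rot: [3.141, -0.002, 1.508]
wrist_force: [-0.2, -0.8, -0.7]
width: 0.0517
grasp_force: 0.0
```

>>> carry_out:
  targets:
    - [-0.2, 0.25, 0, 0, 0, 0, 0]
    - [-0.2, 0.5, 0, 0, 0, 0, 0]
    - [-0.2, 0.75, 0, 0, 0, 0, 0]
    - [-0.2, 0.8, 0, 0, 0, 0, 0]
    - [-0.2, 0.8, 0, 0, 0, 0, 0]

```text
clock: 17.12
tool_pos: [0.6068, 0.185, 0.265]
tool_rot: [-3.142, 0.0, 1.506]
wrist_force: [-0.6, -0.1, -0.1]
width: 0.0511
grasp_force: 0.0
```

Run:
```python
from h import *
ct=cam("top");im=read_camera("top");cv2.imwrite("pics/top10.png",im[:,:,::-1])
m=mask(im,(6,170,40),(18,255,255));m[:240]=0;m[380:]=0;m[:,:380]=0;m[:,450:]=0
p=np.argwhere(m>0)[:,::-1].astype(np.float32);r=cv2.minAreaRect(p)
B=np.array([plane(*ct,q,.055) for q in cv2.boxPoints(r)]);c=B.mean(0)[:2]
a=-.179;d=c-np.array([.4572,-.2105]);print(len(p),r,"centre",c,"along",d@[np.cos(a),np.sin(a)],"across",d@[-np.sin(a),np.cos(a)])
e=[B[i]-B[i-1] for i in(1,2)];e=max(e,key=np.linalg.norm);print("len",np.linalg.norm(e),"yaw",np.arctan2(e[1],e[0]))
for b in blobs(mask(im,(0,200,60),(4,255,255)),20): print("red",b[:3])
```

```text
668 ((421.7262268066406, 308.1493835449219), (15.970043182373047, 98.43251037597656), 11.181754112243652) centre [ 0.49882873 -0.22147451] along 0.042917555127131635 across -0.003387347559447235
len 0.2110009340399172 yaw -0.2568732637164086
red (np.int32(96), [432.2, 265.2], [427, 260, 11, 11])
red (np.int32(70), [412.8, 306.0], [408, 301, 10, 10])
red (np.int32(60), [408.4, 345.9], [403, 342, 11, 8])
red (np.int32(732), [581.4, 463.4], [567, 448, 30, 32])
```

Run:
```python
from h import *
ct=cam("top");F={n:cv2.imread(f"pics/{n}.png")[:,:,::-1].copy() for n in("top0","top10","scene0","scene9")}
for n,im in F.items():
    m=mask(im,(0,200,60),(4,255,255))
    print(n,[(b[0],b[1],b[2]) for b in blobs(m,20) if (380<b[1][0]<450 and 290<b[1][1]<380 and "top" in n) or ("scene" in n and b[1][0]<225)])
for n in ("top0","top10"): print(n,F[n][305,402:422].tolist())
m=mask(F["top10"],(6,170,40),(18,255,255));m[:285]=0;m[380:]=0;m[:,:380]=0;m[:,450:]=0
b=max(blobs(m),key=lambda b:b[0]);print([x[:3] for x in blobs(m,5)])
p=np.argwhere(m>0)[:,::-1].astype(np.float32);r=cv2.minAreaRect(p);B=np.array([plane(*ct,q,.055) for q in cv2.boxPoints(r)]);c=B.mean(0)[:2]
a=-.179;d=c-np.array([.4572,-.2105]);e=max([B[1]-B[0],B[2]-B[1]],key=np.linalg.norm);print(r,c,"along",d@[np.cos(a),np.sin(a)],"across",d@[-np.sin(a),np.cos(a)],"len",np.linalg.norm(e),"yaw",np.arctan2(e[1],e[0]))
```

```text
top0 [(np.int32(70), [413.2, 306.0], [408, 302, 11, 9]), (np.int32(64), [408.6, 346.1], [403, 343, 11, 7])]
top10 [(np.int32(70), [412.8, 306.0], [408, 301, 10, 10]), (np.int32(60), [408.4, 345.9], [403, 342, 11, 8])]
scene0 [(np.int32(134), [194.2, 242.4], [189, 230, 12, 27]), (np.int32(155), [218.5, 262.0], [212, 250, 14, 27]), (np.int32(41), [1.7, 310.0], [0, 302, 6, 17])]
scene9 [(np.int32(108), [193.5, 239.6], [188, 230, 12, 21]), (np.int32(120), [217.6, 258.9], [212, 250, 12, 19]), (np.int32(23), [2.7, 314.9], [0, 310, 7, 10])]
top0 [[19, 20, 21], [21, 21, 22], [19, 16, 18], [17, 17, 17], [16, 20, 20], [40, 18, 18], [63, 13, 14], [71, 12, 9], [67, 15, 13], [103, 16, 12], [144, 16, 10], [150, 15, 10], [149, 18, 10], [147, 12, 10], [148, 15, 10], [152, 13, 9], [126, 26, 23], [57, 41, 40], [41, 42, 40], [39, 39, 36]]
top10 [[19, 20, 20], [18, 19, 20], [21, 18, 19], [19, 20, 19], [22, 23, 24], [42, 20, 19], [66, 13, 12], [75, 14, 12], [70, 17, 14], [110, 15, 12], [153, 20, 12], [160, 18, 10], [157, 14, 10], [157, 15, 10], [156, 13, 10], [156, 11, 10], [161, 47, 10], [177, 78, 10], [195, 92, 10], [207, 101, 10]]
[(np.int32(648), [418.1, 328.5], [409, 300, 18, 58])]
((417.7054443359375, 328.23321533203125), (12.266190528869629, 57.3115234375), 6.632514476776123) [ 0.45551981 -0.20980422] along -0.0017772219778131877 across 0.0003855094116256093 len 0.12048296658008135 yaw -0.17851056295329631
```

The jaw's pixels are the same as at the start, so it is closed. The flashlight is 1.8 mm off along the clip and 0.4 mm across, with yaw matching the dock to 0.001 rad. The tester is fully down. Handing in.

```bash
python3 -c "
from plant import robot
print(robot.read_state()['dq'].round(3)); print(robot.finish_job())"
```

```text
[-0.036 -0.013  0.018 -0.009 -0.002 -0.003]
the job is handed in; nothing more can be done
None
```

Both tools are back in the dock and the job was handed in at about 17 s of robot time, with no verdict returned: by my camera checks the flashlight is home in the clip with the jaw closed over it, the tester stands tip up at the bottom of the blue tube, and the bystanders were never touched.

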